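Put the lids of the covered set back on their pots

TASK

The glazed set is back from the kiln with its four lids in one pile on the ware board. Take the pile apart and put each lid on the pot it fits, fully home and level; the jug's lid goes in with its tongue in the pouring lip. Set the lids down without dropping them, and leave the pots standing upright where they are.

Things in the scene. Friction and masses are not known exactly. Their poses are not given: they have to be found in the camera images.
- lid_small: Small lid, top of the pile: white disc 64 mm across (z 16 to 22 mm) with a teal ring; round knob on top, 14 mm across, z 22 to 35, to grip; below, a hollow flange 16 deep, 45 mm across, 36 at its foot. Origin: centre of the flange's foot, z up. 60 g; any yaw. Piled, flanges stand round the knob of the lid below: lift 20 mm straight up.
- lid_medium: Medium lid, second in the pile: white disc 78 mm across (z 16 to 22 mm) with a teal ring; round knob on top, 14 mm across, z 22 to 35, to grip; below, a hollow flange 16 deep, 59 mm across, 50 at its foot. Origin: centre of the flange's foot, z up. 90 g; any yaw. Piled, flanges stand round the knob of the lid below: lift 20 mm straight up.
- lid_large: Large lid, third in the pile: white disc 92 mm across (z 16 to 22 mm) with a teal ring; round knob on top, 14 mm across, z 22 to 35, to grip; below, a hollow flange 16 deep, 73 mm across, 64 at its foot. Origin: centre of the flange's foot, z up. 120 g; any yaw. Piled, flanges stand round the knob of the lid below: lift 20 mm straight up.
- lid_jug: Jug lid, lowest, on a 17 mm board: white disc 102 mm across (z 16 to 22 mm); tongue 16 wide, 6 thick, along its +x to 67 mm from the centre; bar grip on top 22 mm along x, 12 across y, z 22 to 35: grip across y. Flange below 16 deep, 83 mm across, 74 at its foot. Origin: centre of the flange's foot, z up. 150 g.
- jar_small: Small jar, white with a teal band, open, 56 mm tall, belly 78 mm across. Loose, 0.35 kg. Origin: centre of its underside, z up. Flat rim at z 56, mouth 51 mm inside, 66 outside. The small lid's disc rests on the rim, flange inside the mouth (3 mm play each side); seated, the lid's origin is 40 mm above the jar's.
- jar_medium: Medium jar, white with a teal band, open, 66 mm tall, belly 94 mm across. Loose, 0.5 kg. Origin: centre of its underside, z up. Flat rim at z 66, mouth 65 mm inside, 80 outside. The medium lid's disc rests on the rim, flange inside the mouth (3 mm play each side); seated, the lid's origin is 50 mm above the jar's.
- jar_large: Large jar, white with a teal band, open, 76 mm tall, belly 110 mm across. Loose, 0.65 kg. Origin: centre of its underside, z up. Flat rim at z 76, mouth 79 mm inside, 94 outside. The large lid's disc rests on the rim, flange inside the mouth (3 mm play each side); seated, the lid's origin is 60 mm above the jar's.
- jug: Jug, white, open, 80 mm tall, belly 132, pouring lip to its +x, handle to -x (94 mm out). Loose, 0.7 kg. Origin: centre of its underside, z up. Rim z 80, 111 mm inside; seat 8 lower with a 91 mm hole. The jug lid drops in (4 mm play) only with its tongue in the lip's gap, 37 mm wide: both +x alike within 0.15 rad. Seated, its origin is 56 mm above the jug's.

How it is judged:
By the outcome, as a careful person would: the job done as asked, in the order asked, and still so for the second after the job is handed in, with the robot touching nothing.
It also fails if it takes over 104 s, if anything falls off the work surface, if the arm or the gripper's body presses on something with over 40 N, if the wrist force passes 120 N, or if a joint passes its speed limit or range.

ROBOT

A 7-joint arm with a two-finger parallel gripper is mounted at the origin on the work surface; the furniture and walls round the work are solid. World frame = base frame: x ahead of the robot, y to its left, z up, the work surface at z = 0. Lengths are in m, angles in degrees, forces in N, time in s.
With the tool pointing down it reaches from about 0.4 to 0.875 m from the base axis. Payload 6.5 kg.
Tool frame: the origin (TCP) lies midway between the tips of the shut fingers; the grasp point (between the pads) lies 19 mm behind it (grasp_offset is the distance from the TCP to the grasp point, in m); z points along the fingers, y is the line along which they close (so a half turn about z gives the same grasp; the last joint's range is limited). The gripper opens to 88 mm and grips with 3 to 60 N. Pads are 18 mm wide; open, the fingers measure 123 mm over their backs; the gripper's body (75 mm by 187 mm) begins 45 mm behind the grasp point.
Start: joints at [-80.741, 30.733, -0.252, 88.115, 0.149, 61.152, -4.079], TCP at [0.147, 0.633, 0.208] pointing down, gripper open.
Joint ranges: [-154.64, 154.64], [-21.42, 123.67], [-72.66, 72.17], [13.99, 137.28], [-74.86, 254.86], [10.95, 109.41], [-158.01, 158.01]. Speed limits (degrees/s): [136.94, 136.94, 180, 180, 180, 180, 180].

INTERFACE

Orientations are given as [roll, pitch, yaw] about the fixed x, y, z axes, in that order (R = Rz(yaw) Ry(pitch) Rx(roll)).
In Python, from bench import sense, capture, camera_model, finish_job, find_in, silhouettes, pinpoint, grasp_offset gives the robot as it stands. The module is installed in compiled form; this text tells all that it offers.
- The arm moves only by the tool arm_command, never from a script. Its argument "rows" is a list of rows, each a list of 7 numbers: the turn, a rotation vector about the tool's x, y, z in degrees, then the shift along the tool's x, y, z in cm, then the opening in per cent of the stroke, from 0 (shut) to 100 (fully open). A call has 1 to 5 rows; each row is the pose to reach, as a shift and turn from the pose commanded when the call began, along the tool's axes at that moment; what a row does not reach only later rows make up. A row lasts 1/10 s, in which the tool goes at most 50 mm and 8.59 degrees, less where a joint would pass 70% of its speed; a pose out of reach is approached as far as the arm can. A call with a gripper value outside its range is refused whole. The fingers move at their own pace and stop on an object; the grip force is fixed at half the most. Time passes only in rows, so rows that repeat a pose let the fingers close. It gives the time, the measured TCP pose, the force, the opening and the grip force at its end, in the units of the state.
- sense(): the state, without advancing time (a new reading comes with each control period).
- capture(name): name is "side" or "top" or "wrist"; returns (picture, depth): 384x512x3 uint8, red, green, blue; 384x512 float32, m along the optical axis (not along the pixel's ray), 0 where there is no reading.
- camera_model(name): a dict with "fx", "fy", "cx", "cy" (pixels), "R" (3x3) and "t" (3): a world point X has camera coordinates R X + t. Camera axes: x right, y down, z forward; pixel columns grow to the right and rows downward; lengths in m; the calibration is good to about 2 mm. A picture is of the moment at which its call begins: read the wrist's pose just before it. camera_model takes no time and is no camera call; for the wrist camera it gives the pose at the moment of the call.
- finish_job(): hands the job in; it is judged then, once.
Trained networks look in the newest picture that a camera, given by its name, has taken for a name from the list of things; names that differ only in an ending like _2 or _b are one class to them, and where a whole thing is asked for, a point or a joint stands for the part that bears it (a point fixed in the world has none). Each returns a list of dicts, best first, with "confidence" (0 to 1); they miss things now and then, are a little off and sometimes report something else, mostly with a low value. They report only what shows in the picture. A call takes as long as a camera call.
- find_in(camera, thing): "xy" ([column, row] in pixels, amid what is visible of it).
- silhouettes(camera, thing): "mask" (384x512 bool, what is visible of it) and "xy" ([column, row] in pixels, amid what is visible of it).
- pinpoint(camera, thing): "xy" ([column, row] in pixels: a listed point, or the origin of a listed thing).
The state is a dict: "time_s": time; "qpos": joint angles; "qvel": joint speeds; "joint_torque": joint torques, N m; "tcp_pos": TCP position; "tool_rot": TCP orientation; "wrist_force": force on the tool from outside, world axes, zero at the start; "moment": the same for the moment, N m; "grip_width": opening from 0.0 (shut) to 1.0 (fully open); "grip_force": force on a finger pad.
Only numpy, scipy, OpenCV 4.12 (cv2) and the standard library are available. Lean on these libraries where they do the work, as an engineer would, in place of code of your own. Each camera call takes 0.05 s, during which the arm holds its last target. There are 200 camera calls.

## Working session

There is one attempt and no reset: what is moved stays moved. The work goes in short steps, Python scripts to look and compute and a tool call to move; the robot and the scene stay as the last step left them, time stands still between calls to the robot, and variables do not carry over. Pictures are saved under pics/ and viewed, at most 17 in all, crops included, and the job is handed in when it is done.

Besides the shell and the picture viewer there is one more tool, called after "Emit:" by a JSON object that holds its "fn" and its "kwargs", one argument or row to a line. arm_command: Moves the arm, as the interface text tells. Its arguments: {"type":"object","properties":{"rows":{"type":"array"}},"required":["rows"]}

```bash
mkdir -p pics
cat > h.py <<'E'
import numpy as np, cv2
from bench import *
def save(n,im): cv2.imwrite('pics/'+n+'.png',im[:,:,::-1])
def pix2w(cam,xy,d,m=None):
    m=m or camera_model(cam); p=np.array([(xy[0]-m['cx'])/m['fx'],(xy[1]-m['cy'])/m['fy'],1.])*d
    return np.array(m['R']).T@(p-np.array(m['t']))
def cloud(cam,depth,m=None):
    m=m or camera_model(cam); v,u=np.mgrid[0:384,0:512]
    P=np.stack([(u-m['cx'])/m['fx']*depth,(v-m['cy'])/m['fy']*depth,depth],-1)
    return (P-np.array(m['t']))@np.array(m['R'])
E
python3 - <<'E'
from h import *
s=sense();print(s,grasp_offset)
ims=[]
for c in ['side','top']:
    im,d=capture(c);save(c+'0',im);P=cloud(c,d);np.save(c+'P.npy',P)
    m=camera_model(c);print(c,-np.array(m['R']).T@np.array(m['t']))
    for t in ['lid_small','lid_medium','lid_large','lid_jug','jar_small','jar_medium','jar_large','jug']:
        r=pinpoint(c,t)[:1]
        for q in r: 
            x=np.round(q['xy']).astype(int);ok=(0<=x[0]<512 and 0<=x[1]<384)
            print(c,t,q['confidence'],x,P[x[1],x[0]].round(3) if ok else '')
E
```

```text
{'time_s': 0.0, 'qpos': array([-80.74265096,  30.78023592,  -0.2526446 ,  88.16858232,
         0.14711354,  61.15045795,  -4.07926393]), 'qvel': array([ 0.09348899,  0.03730937,  0.03530556,  0.06657514, -0.01229761,
       -0.04391027,  0.03622452]), 'joint_torque': array([-2.97468014e-04, -5.70968342e+01,  9.90520008e-01, -2.51600200e+01,
       -5.62110858e-02,  1.78774208e-02,  1.64377661e-04]), 'tcp_pos': array([0.14665524, 0.63257387, 0.2075228 ]), 'tool_rot': array([-1.79901260e+02,  6.48314462e-03,  1.66951656e+02]), 'wrist_force': array([-0.3889706 ,  0.3091863 ,  0.10059614]), 'moment': array([-0.02524905, -0.00068935, -0.010894  ]), 'grip_force': 0.0, 'grip_width': 1.0034780796608926} 0.0187
side [0.47304026 0.85073101 0.77864928]
side lid_small 0.58 [291 207] [0.461 0.098 0.106]
side lid_medium 0.53 [290 217] [0.462 0.111 0.083]
side lid_large 0.53 [289 224] [0.463 0.116 0.062]
side lid_jug 0.83 [289 224] [0.463 0.116 0.062]
side jar_small 0.72 [300 149] [ 0.443 -0.284  0.032]
side jar_medium 0.87 [235 182] [ 0.633 -0.065  0.042]
side jar_large 0.85 [297 302] [0.434 0.354 0.068]
side jug 0.61 [212 259] [0.634 0.268 0.078]
top [0.42192162 0.01669742 1.20917995]
top lid_small 0.7 [229 225] [0.45  0.073 0.106]
top lid_medium 0.7 [154 236] [0.421 0.312 0.005]
top lid_large 0.46 [232 221] [0.461 0.064 0.107]
top lid_jug 0.45 [229 222] [0.458 0.073 0.107]
top jar_small 0.55 [357 221] [ 0.46  -0.327  0.003]
top jar_medium 0.83 [288 166] [ 0.638 -0.112  0.009]
top jar_large 0.88 [158 236] [0.421 0.299 0.005]
top jug 0.97 [184 163] [0.65  0.219 0.011]
```

View pics/side0.png

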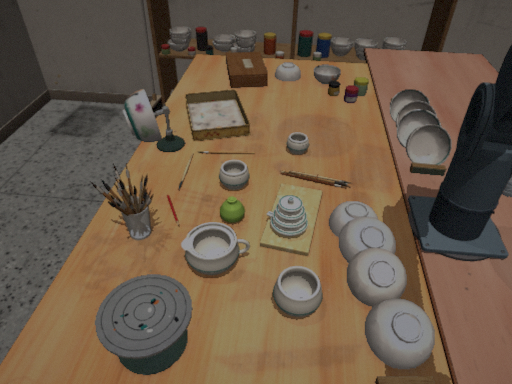

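View pics/top0.png

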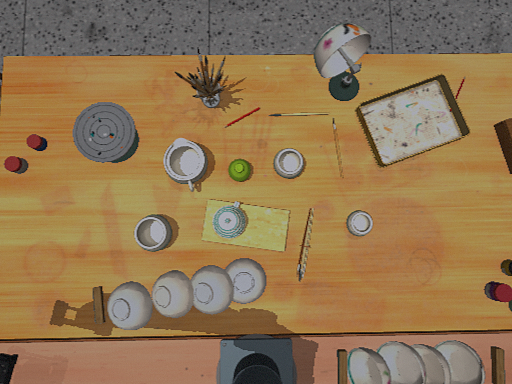

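```bash
cat >> h.py <<'E'
from scipy.optimize import minimize
def ring(P,c0,z,ri,ro,tol=.005,R=.09):
    Q=P.reshape(-1,3);Q=Q[np.isfinite(Q).all(1)]
    Q=Q[(np.hypot(*(Q[:,:2]-c0).T)<R)&(abs(Q[:,2]-z)<tol)]
    if len(Q)<8: return None
    def f(c):
        r=np.hypot(*(Q[:,:2]-c).T); return np.minimum(np.maximum(0,np.maximum(ri-r,r-ro)),.008).__pow__(2).sum()*1e6+1e-3*((r-(ri+ro)/2)**2).sum()*1e6
    b=min((minimize(f,np.array(c0)+[a*.015,b*.015],method='Nelder-Mead',options=dict(initial_simplex=None,xatol=1e-5)) for a in(-1,0,1) for b in (-1,0,1)),key=lambda r:r.fun)
    return b.x.round(4),len(Q),np.median(Q[:,2]).round(4),round(b.fun/len(Q),3)
E
python3 - <<'E'
from h import *
for c in ['side','top']:
    P=np.load(c+'P.npy')
    for n,c0,z,ri,ro in [('jar_small',(.45,-.31),.056,.0255,.033),('jar_medium',(.638,-.09),.066,.0325,.04),('jar_large',(.421,.32),.076,.0395,.047),('jug',(.64,.23),.08,.0555,.062),
      ('lidS',(.455,.087),.105,.007,.032),('lidM',(.455,.087),.083,.03,.039),('lidL',(.455,.087),.061,.037,.046),('lidJ',(.455,.087),.039,.044,.051),('knob',(.455,.087),.118,0,.007)]:
        print(c,n,ring(P,c0,z,ri,ro,.007 if n[0]=='j' else .004))
    Q=P.reshape(-1,3);Q=Q[(np.hypot(*(Q[:,:2]-(.455,.087)).T)<.09)]
    print('max z pile',np.sort(Q[:,2])[-5:])
    # tongue: points z .03-.045 radius>.053
    T=Q[(abs(Q[:,2]-.039)<.005)];r=np.hypot(*(T[:,:2]-(.457,.082)).T);print(T[(r>.054)].round(3).tolist()[:20])
im=cv2.imread('pics/top0.png');a=cv2.resize(im[135:255,130:270],None,fx=5,fy=5,interpolation=cv2.INTER_CUBIC);cv2.imwrite('pics/c1.png',a)
E
```

```text
side jar_small (array([ 0.4534, -0.3215]), 121, np.float64(0.0549), np.float64(0.316))
side jar_medium (array([ 0.6428, -0.1077]), 189, np.float64(0.0652), np.float64(0.158))
side jar_large (array([0.4325, 0.3085]), 479, np.float64(0.0755), np.float64(0.049))
side jug (array([0.6499, 0.2133]), 565, np.float64(0.0776), np.float64(7.307))
side lidS (array([0.4637, 0.0797]), 303, np.float64(0.1055), np.float64(0.115))
side lidM (array([0.463 , 0.0738]), 240, np.float64(0.0835), np.float64(8.518))
side lidL (array([0.4631, 0.0737]), 282, np.float64(0.0617), np.float64(8.14))
side lidJ (array([0.4643, 0.0732]), 291, np.float64(0.0396), np.float64(10.205))
side knob (array([0.4642, 0.0809]), 20, np.float64(0.1188), np.float64(0.006))
max z pile [0.11980515 0.12021198 0.12026487 0.12043745 0.12153714]
[[0.52, 0.051, 0.042], [0.517, 0.049, 0.041], [0.515, 0.047, 0.039], [0.522, 0.052, 0.039], [0.52, 0.053, 0.04], [0.517, 0.053, 0.04], [0.514, 0.054, 0.042], [0.511, 0.051, 0.039], [0.525, 0.057, 0.039], [0.522, 0.059, 0.042], [0.519, 0.057, 0.04], [0.517, 0.055, 0.039], [0.514, 0.059, 0.042],
[... 710 characters left out ...]
p.float64(0.005))
top lidJ (array([0.4667, 0.0748]), 147, np.float64(0.0394), np.float64(5.101))
top knob (array([0.4635, 0.0772]), 19, np.float64(0.1183), np.float64(0.005))
max z pile [1.20917995 1.20917995 1.20917995 1.20917995 1.20917995]
[[0.524, 0.054, 0.042], [0.525, 0.051, 0.038], [0.522, 0.057, 0.038], [0.522, 0.054, 0.037], [0.521, 0.051, 0.043], [0.522, 0.048, 0.037], [0.521, 0.045, 0.042], [0.519, 0.057, 0.036], [0.519, 0.054, 0.037], [0.518, 0.051, 0.043], [0.518, 0.048, 0.042], [0.519, 0.045, 0.035], [0.516, 0.061, 0.035], [0.516, 0.057, 0.039], [0.515, 0.054, 0.04], [0.516, 0.051, 0.035], [0.515, 0.048, 0.039], [0.515, 0.045, 0.042], [0.513, 0.085, 0.04], [0.513, 0.082, 0.04]]
```

View pics/c1.png

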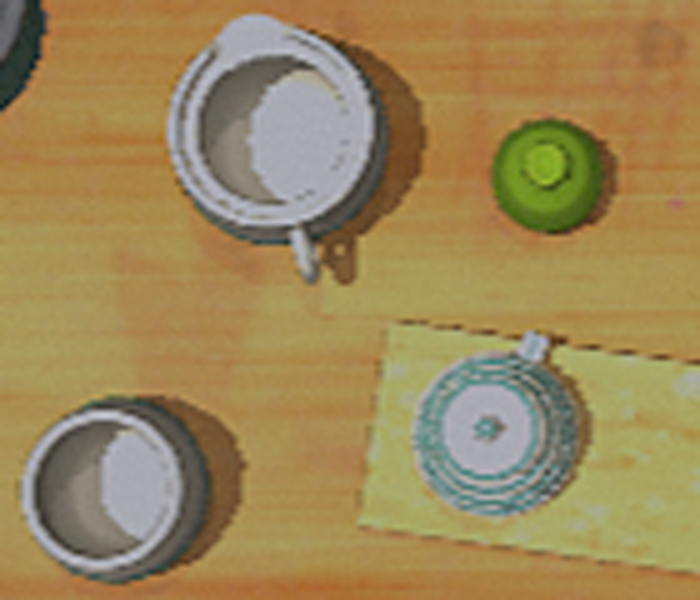

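The top view shows the jug with its lip up-left and handle at the bottom. The pile is at crop (487,430) with the tongue toward (535,345), and the large jar is at (105,490). Measured so far: knob at (0.4635, 0.079), top of the pile at z 0.118. Moving above it.

Emit:
{"fn": "arm_command", "kwargs": {
  "rows": [
    [0,0,0,-3.1,-3.35,0,100],
    [0,0,0,-6.2,-6.7,0,100],
    [0,0,0,-9.3,-10.05,0,100],
    [0,0,0,-12.4,-13.4,0,100],
    [0,0,0,-15.5,-16.75,0,100]
  ]
}}

```text
time_s: 1.4
tcp_pos: [0.2608, 0.4334, 0.2086]
tool_rot: [180.0, 0.0, 167.0]
wrist_force: [0.5, -0.3, 0.2]
grip_width: 1.005
grip_force: 0.0
```

Emit:
{"fn": "arm_command", "kwargs": {
  "rows": [
    [0,0,0,-3.1,-3.35,0,100],
    [0,0,0,-6.2,-6.7,0,100],
    [0,0,0,-9.3,-10.05,0,100],
    [0,0,0,-12.4,-13.4,0,100],
    [0,0,0,-15.5,-16.75,0,100]
  ]
}}

```text
time_s: 1.9
tcp_pos: [0.3739, 0.2353, 0.2088]
tool_rot: [179.9, 0.0, 167.0]
wrist_force: [0.8, -0.3, 0.7]
grip_width: 0.996
grip_force: 0.0
```

Emit:
{"fn": "arm_command", "kwargs": {
  "rows": [
    [0,0,-3,-3.1,-3.35,0,50],
    [0,0,-7,-6.2,-6.7,0,50],
    [0,0,-11,-9.3,-10.05,0,50],
    [0,0,-13,-12.4,-13.4,0,50],
    [0,0,-13,-12.4,-13.4,0,50]
  ]
}}

```text
time_s: 2.4
tcp_pos: [0.4663, 0.0723, 0.209]
tool_rot: [-179.9, 0.1, 179.5]
wrist_force: [-0.5, 0.0, 0.5]
grip_width: 0.572
grip_force: 0.0
```

```bash
cat > look.py <<'E'
from h import *
import sys
s=sense();print(s['time_s'],s['qpos'].round(1),s['tcp_pos'].round(4),s['tool_rot'].round(2),s['wrist_force'].round(1),round(float(s['grip_width']),3))
m=camera_model('wrist');im,d=capture('wrist');save(sys.argv[1],im);P=cloud('wrist',d,m);np.save('wP.npy',P)
print('cam',(-np.array(m['R']).T@np.array(m['t'])).round(3),m['R'][2])
T=dict(js=(.4534,-.3234,.056,.0255,.033),jm=(.6428,-.1094,.066,.0325,.04),jl=(.4323,.3068,.076,.0395,.047),jug=(.6497,.211,.08,.0555,.062),
 kS=(.4635,.078,.118,0,.007),kM=(.4635,.078,.096,0,.007),kL=(.4635,.078,.074,0,.007),dS=(.4635,.078,.105,.007,.032),dM=(.4635,.078,.083,.03,.039),dL=(.4635,.078,.061,.037,.046),dJ=(.4635,.078,.039,.044,.051))
for n in sys.argv[2:]:
    x,y,z,a,b=T[n];print(n,ring(P,(x,y),z,a,b,.005,b+.015))
E
python3 look.py w1 kS dS dM
```

```text
2.4 [-28.3  13.3  16.1 115.1  -4.4  52.1  79.6] [0.4663 0.0723 0.209 ] [-1.7988e+02  1.5000e-01  1.7947e+02] [-0.5  0.   0.5] 0.572
cam [0.394 0.073 0.386] [ 0.28245035 -0.00361866 -0.95927509]
kS (array([0.4639, 0.0801]), 196, np.float64(0.1188), np.float64(0.004))
dS (array([0.4643, 0.0801]), 3454, np.float64(0.1059), np.float64(0.051))
dM (array([0.4639, 0.0795]), 1136, np.float64(0.0839), np.float64(0.012))
```

View pics/w1.png

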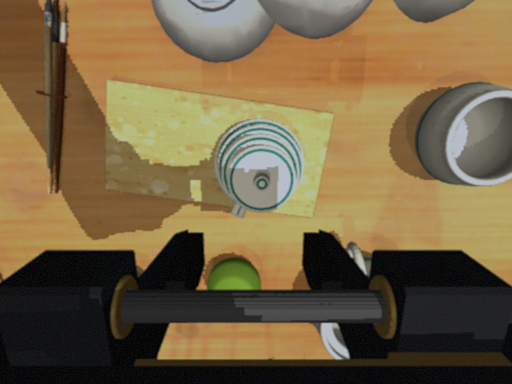

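The wrist view shows the pile centred at pixel (261,183) with the knob clear between the fingers. The wrist fit puts the knob at (0.464, 0.080), top at z 0.1188, which agrees with the top and side views. Descending to grip.

Emit:
{"fn": "arm_command", "kwargs": {
  "rows": [
    [0,0,0,0.23,0.77,4,50],
    [0,0,0,0.23,0.77,7.5,50],
    [0,0,0,0.23,0.77,9.5,50],
    [0,0,0,0.23,0.77,10.0,50],
    [0,0,0,0.23,0.77,10.0,50]
  ]
}}

```text
time_s: 2.95
tcp_pos: [0.4608, 0.0869, 0.1083]
tool_rot: [180.0, -0.1, -180.0]
wrist_force: [0.4, 0.2, -0.1]
grip_width: 0.5
grip_force: 0.0
```

Emit:
{"fn": "arm_command", "kwargs": {
  "rows": [
    [0,0,0,0,0,0,0],
    [0,0,0,0,0,0,0],
    [0,0,0,0,0,0,0],
    [0,0,0,0,0,0,0],
    [0,0,0,0,0,0,0]
  ]
}}

```text
time_s: 3.45
tcp_pos: [0.4616, 0.0861, 0.1087]
tool_rot: [180.0, 0.0, 179.9]
wrist_force: [0.1, -0.8, -0.1]
grip_width: 0.068
grip_force: 0.0
```

```bash
python3 look.py w2 kS dS dM dL
```

```text
3.45 [-27.3  22.4  13.7 120.1  -8.3  38.4  81.8] [0.4616 0.0861 0.1087] [1.7999e+02 3.0000e-02 1.7994e+02] [ 0.1 -0.8 -0.1] 0.068
cam [0.39  0.086 0.286] [ 2.80544242e-01  9.30641304e-04 -9.59840644e-01]
kS (array([0.4633, 0.0804]), 251, np.float64(0.1184), np.float64(0.004))
dS (array([0.4643, 0.0798]), 5309, np.float64(0.1059), np.float64(0.056))
dM (array([0.4645, 0.0792]), 2401, np.float64(0.0838), np.float64(0.077))
dL (array([0.4639, 0.0793]), 2076, np.float64(0.0618), np.float64(0.013))
```

View pics/w2.png

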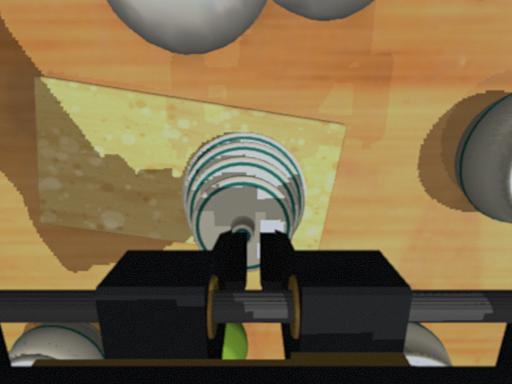

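Run:
```python
from h import *
m=camera_model('wrist')
for X in [(.4616,.0861,.1087),(.4526,.0861,.1087),(.4616,.0861,.127),(.4637,.0803,.1185),(.4637,.0803,.1055)]:
    c=np.array(m['R'])@X+m['t'];print(X,(c[:2]/c[2]*m['fx']+[m['cx'],m['cy']]).round(1))
P=np.load('wP.npy')
for v in (222,228,232,236,240,250): print(v,[tuple((P[v,u]*1000).round().astype(int)) for u in (222,230,236,242,248,254,260,266,274,282)])
im=cv2.imread('pics/w2.png');cv2.imwrite('pics/c2.png',cv2.resize(im[170:300,180:320],None,fx=4.5,fy=4.5))
```

```text
(0.4616, 0.0861, 0.1087) [253.  224.8]
(0.4526, 0.0861, 0.1087) [253.  210.7]
(0.4616, 0.0861, 0.127) [253.1 237.3]
(0.4637, 0.0803, 0.1185) [243.  234.6]
(0.4637, 0.0803, 0.1055) [243.6 226. ]
222 [(np.int64(461), np.int64(67), np.int64(105)), (np.int64(461), np.int64(72), np.int64(106)), (np.int64(458), np.int64(76), np.int64(112)), (np.int64(457), np.int64(80), np.int64(116)), (np.int64(459), np.int64(83), np.int64(112)), (np.int64(461), np.int64(87), np.int64(105)), (np.int64(461), np.int64(90), np.int64(105)), (np.int64(461), np.int64(94), np.int64(106)), (np.int64(461), np.int64(99), np.int64(106)), (np.int64(461), np.int64(104), np.int64(106))]
228 [(np.int64(465), np.int64(67), np.int64(106)), (np.int64(465), np.int64(72), np.int64(106)), (np.int64(460), np.int64(76), np.int64(118)), (np.int64(459), np.int64(80), np.int64(119)), (np.int64(460), np.int64(83), np.int64(117)), (np.int64(464), np.int64(87), np.int64(107)), (np.int64(465), np.int64(90), np.int64(105)), (np.int64(465), np.int64(94), np.int64(105)), (np.int64(465), np.int64(99), np.int64(106)), (np.int64(465), np.in
[... 1187 characters left out ...]
18)), (np.int64(473), np.int64(87), np.int64(107)), (np.int64(453), np.int64(89), np.int64(148)), (np.int64(453), np.int64(92), np.int64(150)), (np.int64(453), np.int64(96), np.int64(150)), (np.int64(451), np.int64(99), np.int64(154))]
250 [(np.int64(451), np.int64(73), np.int64(164)), (np.int64(453), np.int64(76), np.int64(161)), (np.int64(453), np.int64(79), np.int64(160)), (np.int64(453), np.int64(81), np.int64(160)), (np.int64(480), np.int64(83), np.int64(106)), (np.int64(479), np.int64(87), np.int64(107)), (np.int64(458), np.int64(89), np.int64(150)), (np.int64(453), np.int64(92), np.int64(160)), (np.int64(453), np.int64(95), np.int64(160)), (np.int64(452), np.int64(99), np.int64(162))]
```

View pics/c2.png

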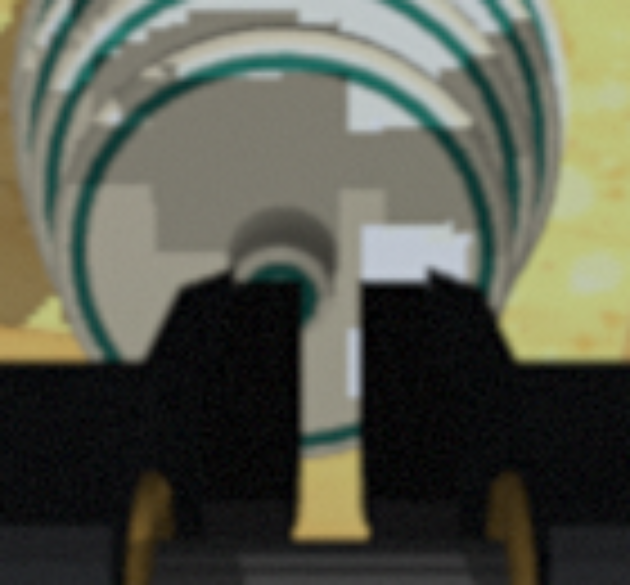

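The crop shows the finger tips ending above the knob, which sits at crop (283,270). By depth the visible tips are at z ≈ 0.14, about 30 mm above the reported TCP, and 6 mm off in y. Opening, recentring and going down carefully.

Emit:
{"fn": "arm_command", "kwargs": {
  "rows": [
    [0,0,0,-0.12,-0.3,0,40],
    [0,0,0,-0.24,-0.58,0,40],
    [0,0,0,-0.24,-0.58,0,40],
    [0,0,0,-0.24,-0.58,0,40],
    [0,0,0,-0.24,-0.58,0,40]
  ]
}}

```text
time_s: 4.0
tcp_pos: [0.4638, 0.0802, 0.1084]
tool_rot: [180.0, -0.0, 179.9]
wrist_force: [0.2, -0.0, -0.0]
grip_width: 0.397
grip_force: 0.0
```

Emit:
{"fn": "arm_command", "kwargs": {
  "rows": [
    [0,0,0,0,0,0.5,40],
    [0,0,0,0,0,1.0,40],
    [0,0,0,0,0,1.3,40],
    [0,0,0,0,0,1.5,40],
    [0,0,0,0,0,1.5,40]
  ]
}}

```text
time_s: 4.5
tcp_pos: [0.4635, 0.0802, 0.093]
tool_rot: [-180.0, -0.0, 180.0]
wrist_force: [-0.8, -0.1, 0.1]
grip_width: 0.4
grip_force: 0.0
```

```bash
cat > tip.py <<'E'
from h import *
P=np.load('wP.npy');s=sense();t=s['tcp_pos']
# finger pts: near TCP in xy, above pile
a=s['tool_rot'][2]*np.pi/180;X=np.array([np.cos(a),np.sin(a)]);Y=np.array([np.sin(a),-np.cos(a)])
D=P[...,:2]-t[:2];lx=D@X;ly=D@Y
M=(abs(lx)<.014)&(abs(ly)<.06)&(P[...,2]>t[2]+.004)&(np.hypot(lx,ly)>.009)
for sg in(-1,1):
    Q=P[M&(sg*ly>0)];o=np.argsort(Q[:,2])[:40:8];print('finger',sg,Q[o].round(4).tolist())
E
python3 look.py w3 kS dS; python3 tip.py
```

```text
4.5 [-26.1  24.2  13.2 120.4  -9.1  36.4  83.2] [0.4635 0.0802 0.093 ] [-1.7999e+02 -4.0000e-02  1.7995e+02] [-0.8 -0.1  0.1] 0.4
cam [0.392 0.08  0.27 ] [ 2.79370961e-01  4.98428772e-04 -9.60183117e-01]
kS (array([0.464 , 0.0797]), 543, np.float64(0.1187), np.float64(0.005))
dS (array([0.4643, 0.0798]), 7355, np.float64(0.1059), np.float64(0.05))
finger -1 [[0.4601, 0.0482, 0.1037], [0.4514, 0.0516, 0.1043], [0.4597, 0.0694, 0.1045], [0.4579, 0.0502, 0.1046], [0.4585, 0.0609, 0.1047]]
finger 1 [[0.4548, 0.1103, 0.1032], [0.4562, 0.1107, 0.1043], [0.4685, 0.1003, 0.1044], [0.4647, 0.0922, 0.1046], [0.4525, 0.1094, 0.1047]]
```

View pics/w3.png

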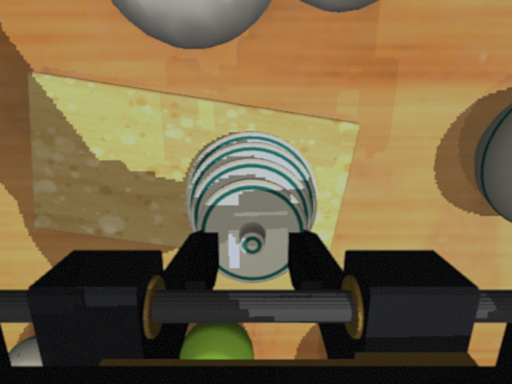

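The wrist view shows the knob centred between the fingers at pixel (252,243), and there is no contact at TCP z 0.093. By the image geometry the tips need about 16 mm more, so I am going down gently.

Emit:
{"fn": "arm_command", "kwargs": {
  "rows": [
    [0,0,0,0,0,0.5,40],
    [0,0,0,0,0,0.8,40],
    [0,0,0,0,0,1.1,40],
    [0,0,0,0,0,1.1,40],
    [0,0,0,0,0,1.1,40]
  ]
}}

```text
time_s: 5.05
tcp_pos: [0.4637, 0.0802, 0.0824]
tool_rot: [-180.0, -0.0, 180.0]
wrist_force: [-0.1, -0.4, 0.6]
grip_width: 0.397
grip_force: 0.0
```

Emit:
{"fn": "arm_command", "kwargs": {
  "rows": [
    [0,0,0,0,0,0,0],
    [0,0,0,0,0,0,0],
    [0,0,0,0,0,0,0],
    [0,0,0,0,0,0,0],
    [0,0,0,0,0,0,0]
  ]
}}

```text
time_s: 5.55
tcp_pos: [0.4639, 0.0802, 0.0825]
tool_rot: [180.0, 0.0, 179.9]
wrist_force: [-0.0, 0.4, 1.0]
grip_width: 0.133
grip_force: 30.0
```

Emit:
{"fn": "arm_command", "kwargs": {
  "rows": [
    [0,0,0,0,0,0,30],
    [0,0,0,0,0,0,30],
    [0,0,0,0,0,0.2,30],
    [0,0,0,0,0,0.4,30],
    [0,0,0,0,0,0.4,30]
  ]
}}

```text
time_s: 6.05
tcp_pos: [0.4635, 0.0802, 0.0781]
tool_rot: [-180.0, -0.0, 180.0]
wrist_force: [0.4, -0.4, 0.0]
grip_width: 0.3
grip_force: 0.0
```

Emit:
{"fn": "arm_command", "kwargs": {
  "rows": [
    [0,0,0,0,0,0,0],
    [0,0,0,0,0,0,0],
    [0,0,0,0,0,0,0],
    [0,0,0,0,0,0,0],
    [0,0,0,0,0,0,0]
  ]
}}

```text
time_s: 6.55
tcp_pos: [0.4637, 0.0802, 0.0784]
tool_rot: [-180.0, -0.0, 180.0]
wrist_force: [-0.4, 0.6, -0.2]
grip_width: 0.142
grip_force: 30.0
```

Emit:
{"fn": "arm_command", "kwargs": {
  "rows": [
    [0,0,0,0,0,-0.5,0],
    [0,0,0,0,0,-1.5,0],
    [0,0,0,0,0,-3,0],
    [0,0,0,0,0,-4,0],
    [0,0,0,0,0,-4,0]
  ]
}}

```text
time_s: 7.05
tcp_pos: [0.465, 0.0805, 0.1201]
tool_rot: [179.9, 0.2, 179.9]
wrist_force: [-0.1, 0.4, 0.2]
grip_width: 0.14
grip_force: 30.0
```

```bash
python3 look.py w4 kM dM
python3 - <<'E'
from h import *
im=cv2.imread('pics/w4.png');cv2.imwrite('pics/c4.png',cv2.resize(im[130:330,130:390],None,fx=3,fy=3))
im,d=capture('side');P=cloud('side',d);np.save('sideP.npy',P);Q=P.reshape(-1,3)
Q=Q[(np.hypot(*(Q[:,:2]-(.464,.08)).T)<.06)&(Q[:,2]>.1)];print(np.histogram(Q[:,2],np.arange(.1,.2,.005)))
cv2.imwrite('pics/s4.png',cv2.resize(im[140:250,230:350,::-1],None,fx=5,fy=5))
E
```

```text
7.05 [-27.   21.4  14.1 119.5  -8.   39.8  82.3] [0.465  0.0805 0.1201] [179.94   0.18 179.95] [-0.1  0.4  0.2] 0.14
cam [0.393 0.08  0.297] [ 0.28302235  0.00174223 -0.95911173]
kM None
dM (array([0.4696, 0.0796]), 3614, np.float64(0.0839), np.float64(7.211))
(array([  0,   0,   0,   0,   3,  11,   2,   1,  33, 132,   3,  10,   6,
         0,   0,   0,   0,   0,   0]), array([0.1  , 0.105, 0.11 , 0.115, 0.12 , 0.125, 0.13 , 0.135, 0.14 ,
       0.145, 0.15 , 0.155, 0.16 , 0.165, 0.17 , 0.175, 0.18 , 0.185,
       0.19 , 0.195]))
```

View pics/s4.png

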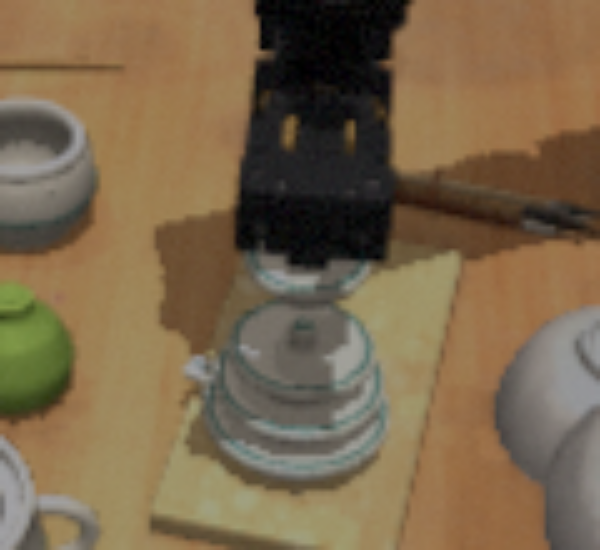

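The side crop shows the small lid hanging level in the gripper, clear of the three-lid pile below. Carrying it towards the small jar, stopping 8 cm short to look.

Emit:
{"fn": "arm_command", "kwargs": {
  "rows": [
    [0,0,0,0.1,-3,0,0],
    [0,0,0,0.3,-7.5,0,0],
    [0,0,0,0.5,-12,0,0],
    [0,0,0,0.7,-16.5,0,0],
    [0,0,0,0.9,-20,0,0]
  ]
}}

```text
time_s: 7.65
tcp_pos: [0.4537, -0.1224, 0.118]
tool_rot: [-180.0, -0.0, 179.9]
wrist_force: [1.1, 0.6, -0.5]
grip_width: 0.143
grip_force: 30.0
```

Emit:
{"fn": "arm_command", "kwargs": {
  "rows": [
    [0,0,0,0,-4,0,0],
    [0,0,0,0,-8,0,0],
    [0,0,0,0,-11,0,0],
    [0,0,0,0,-12,0,0],
    [0,0,0,0,-12,0,0]
  ]
}}

```text
time_s: 8.15
tcp_pos: [0.4539, -0.2408, 0.1179]
tool_rot: [-180.0, -0.1, 179.8]
wrist_force: [0.0, 0.7, 0.4]
grip_width: 0.145
grip_force: 30.0
```

```bash
python3 look.py w5 js
```

```text
8.15 [  8.7  25.6  17.8 113.7 -11.3  42.4 123.1] [ 0.4539 -0.2408  0.1179] [-1.7999e+02 -5.0000e-02  1.7980e+02] [0.  0.7 0.4] 0.145
cam [ 0.382 -0.241  0.295] [ 2.79094857e-01 -9.74290477e-05 -9.60263532e-01]
js (array([ 0.453 , -0.3233]), 2396, np.float64(0.0562), np.float64(0.01))
```

View pics/w5.png

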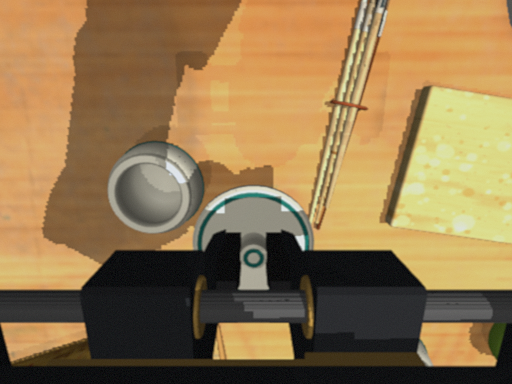

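The wrist view shows the jar mouth at pixel (155,192) and the held lid's knob at (253,257). The jar fit gives (0.453, −0.3233), which confirms the earlier estimate. Moving over and lowering.

Emit:
{"fn": "arm_command", "kwargs": {
  "rows": [
    [0,0,0,0.1,-3,0,0],
    [0,0,0,0.1,-6.5,0,0],
    [0,0,0,0.1,-8.25,1,0],
    [0,0,0,0.1,-8.25,3,0],
    [0,0,0,0.1,-8.25,4,0]
  ]
}}

```text
time_s: 8.7
tcp_pos: [0.4533, -0.3198, 0.0768]
tool_rot: [179.9, -0.1, -179.9]
wrist_force: [0.0, 1.2, 0.4]
grip_width: 0.145
grip_force: 30.0
```

Emit:
{"fn": "arm_command", "kwargs": {
  "rows": [
    [0,0,0,0,0,0.5,0],
    [0,0,0,0,0,1.5,0],
    [0,0,0,0,0,2.5,0],
    [0,0,0,0,0,3.3,0],
    [0,0,0,0,0,3.6,0]
  ]
}}

```text
time_s: 9.2
tcp_pos: [0.453, -0.3218, 0.0415]
tool_rot: [180.0, -0.1, 180.0]
wrist_force: [-0.1, -0.4, 0.8]
grip_width: 0.142
grip_force: 30.0
```

Emit:
{"fn": "arm_command", "kwargs": {
  "rows": [
    [0,0,0,0,0,0.2,0],
    [0,0,0,0,0,0.4,0],
    [0,0,0,0,0,0.6,0],
    [0,0,0,0,0,0.6,0]
  ]
}}

```text
time_s: 9.6
tcp_pos: [0.4534, -0.3223, 0.0364]
tool_rot: [180.0, 0.0, 179.9]
wrist_force: [0.7, 0.9, -0.1]
grip_width: 0.146
grip_force: 30.0
```

Emit:
{"fn": "arm_command", "kwargs": {
  "rows": [
    [0,0,0,0,0,0.1,0],
    [0,0,0,0,0,0.15,0],
    [0,0,0,0,0,0.2,0],
    [0,0,0,0,0,0.2,0]
  ]
}}

```text
time_s: 10.0
tcp_pos: [0.4537, -0.3225, 0.0352]
tool_rot: [-180.0, 0.0, 179.9]
wrist_force: [-0.9, 0.7, 6.4]
grip_width: 0.141
grip_force: 30.0
```

Contact at 6.4 N, exactly at the predicted seat height. Releasing, rising and returning to the pile.

Emit:
{"fn": "arm_command", "kwargs": {
  "rows": [
    [0,0,0,0,0,-0.1,30],
    [0,0,0,0,0,-0.1,30],
    [0,0,0,0,0,-0.1,30],
    [0,0,0,0,0,-2.5,35],
    [0,0,0,0,0,-6.5,35]
  ]
}}

```text
time_s: 10.5
tcp_pos: [0.4516, -0.321, 0.098]
tool_rot: [179.9, -0.3, 180.0]
wrist_force: [0.7, -0.6, 0.5]
grip_width: 0.347
grip_force: 0.0
```

Emit:
{"fn": "arm_command", "kwargs": {
  "rows": [
    [0,0,0,0,4,-4,40],
    [0,0,0,0,8.5,-6,40],
    [0,0,0,-0.2,13,-6,40],
    [0,0,0,-0.4,17.5,-6,40],
    [0,0,0,-0.6,22,-6,40]
  ]
}}

```text
time_s: 11.0
tcp_pos: [0.4596, -0.1004, 0.1598]
tool_rot: [180.0, 0.1, 180.0]
wrist_force: [0.1, -0.4, 0.2]
grip_width: 0.403
grip_force: 0.0
```

Run:
```python
from h import *
for c in('top','side'):
    im,d=capture(c);P=cloud(c,d)
    print(c,[ring(P,(.4534,-.3234),z,a,b,.004,.045) for z,a,b in((.062,.007,.032),(.075,0,.007))])
    Q=P.reshape(-1,3);Q=Q[(np.hypot(*(Q[:,:2]-(.4534,-.3234)).T)<.03)&(abs(Q[:,2]-.062)<.005)]
    A=np.c_[Q[:,:2]-(.4534,-.3234),np.ones(len(Q))];print(np.linalg.lstsq(A,Q[:,2],rcond=None)[0])
```

```text
top [(array([ 0.4538, -0.3249]), 309, np.float64(0.0623), np.float64(0.061)), (array([ 0.4529, -0.3246]), 15, np.float64(0.0767), np.float64(0.003))]
[ 0.01435414 -0.00010937  0.06256796]
side [(array([ 0.4536, -0.321 ]), 49, np.float64(0.0624), np.float64(0.078)), None]
[-0.00670616  0.13896833  0.06124467]
```

Emit:
{"fn": "arm_command", "kwargs": {
  "rows": [
    [0,0,0,-0.2,5,0,40],
    [0,0,0,-0.3,10,0,40],
    [0,0,0,-0.5,14.5,0,40],
    [0,0,0,-0.5,17.5,0,40],
    [0,0,0,-0.5,18.3,0,40]
  ]
}}

```text
time_s: 11.6
tcp_pos: [0.4647, 0.084, 0.1593]
tool_rot: [179.9, 0.0, -179.8]
wrist_force: [-0.4, 0.2, 0.2]
grip_width: 0.401
grip_force: 0.0
```

```bash
python3 look.py w6 kM dM dL
```

```text
11.6 [-26.2  17.6  12.5 117.5  -5.3  45.4  79.7] [0.4647 0.084  0.1593] [ 179.94    0.   -179.76] [-0.4  0.2  0.2] 0.401
cam [0.393 0.083 0.337] [ 0.28006844  0.00313147 -0.95997493]
kM (array([0.4632, 0.0794]), 237, np.float64(0.0966), np.float64(0.004))
dM (array([0.4659, 0.0797]), 6265, np.float64(0.0839), np.float64(24.447))
dL (array([0.4636, 0.0795]), 1424, np.float64(0.0618), np.float64(0.007))
```

The small lid reads level at z 0.0625, which is fully home. Descending to the medium lid's knob.

Emit:
{"fn": "arm_command", "kwargs": {
  "rows": [
    [0,0,0,0,0,3,40],
    [0,0,0,0,0,6,40],
    [0,0,0,0,0,8,40],
    [0,0,0,0,0,8,40]
  ]
}}

```text
time_s: 12.05
tcp_pos: [0.4629, 0.0779, 0.0773]
tool_rot: [-179.9, -0.3, 179.8]
wrist_force: [-1.0, 0.0, -0.2]
grip_width: 0.403
grip_force: 0.0
```

Emit:
{"fn": "arm_command", "kwargs": {
  "rows": [
    [0,0,0,0,0,1,40],
    [0,0,0,0,0,1.8,40],
    [0,0,0,0,0,2.1,40],
    [0,0,0,0,0,2.1,40],
    [0,0,0,0,0,2.1,30]
  ]
}}

```text
time_s: 12.55
tcp_pos: [0.4651, 0.0808, 0.0588]
tool_rot: [180.0, 0.0, 180.0]
wrist_force: [1.1, 0.0, -1.3]
grip_width: 0.334
grip_force: 0.0
```

Emit:
{"fn": "arm_command", "kwargs": {
  "rows": [
    [0,0,0,0,0,0,0],
    [0,0,0,0,0,0,0],
    [0,0,0,0,0,0,0],
    [0,0,0,0,0,0,0],
    [0,0,0,0,0,0,0]
  ]
}}

```text
time_s: 13.05
tcp_pos: [0.465, 0.0808, 0.0587]
tool_rot: [180.0, 0.0, 180.0]
wrist_force: [0.5, -0.2, 5.4]
grip_width: 0.138
grip_force: 30.0
```

Emit:
{"fn": "arm_command", "kwargs": {
  "rows": [
    [0,0,0,0,0,-0.5,0],
    [0,0,0,0,0,-1.5,0],
    [0,0,0,0,0,-3,0],
    [0,0,0,0,0,-5.5,0],
    [0,0,0,0,0,-7,0]
  ]
}}

```text
time_s: 13.55
tcp_pos: [0.4652, 0.0808, 0.1303]
tool_rot: [180.0, 0.1, 179.9]
wrist_force: [0.1, 0.2, -0.7]
grip_width: 0.139
grip_force: 30.0
```

Emit:
{"fn": "arm_command", "kwargs": {
  "rows": [
    [0,0,0,-3.3,-2.4,0,0],
    [0,0,0,-7,-5,0,0],
    [0,0,0,-11,-8,0,0],
    [0,0,0,-14,-10,0,0],
    [0,0,0,-15.5,-11,0,0]
  ]
}}

```text
time_s: 14.05
tcp_pos: [0.622, -0.0326, 0.1292]
tool_rot: [-179.9, 0.1, 179.8]
wrist_force: [0.7, 0.3, -0.7]
grip_width: 0.14
grip_force: 30.0
```

```bash
python3 look.py w7 jm
python3 - <<'E'
from h import *
t=sense()['tcp_pos'];P=np.load('wP.npy')
print(ring(P,t[:2],t[2]+.025,.008,.039,.005,.05),ring(P,t[:2],t[2]+.038,0,.007,.003,.01))
E
```

```text
14.05 [-10.7  33.7  13.4  96.9  -9.5  50.5  96.3] [ 0.622  -0.0326  0.1292] [-1.7991e+02  1.1000e-01  1.7979e+02] [ 0.7  0.3 -0.7] 0.14
cam [ 0.55  -0.032  0.306] [ 0.28180569 -0.00158403 -0.95947019]
jm (array([ 0.6436, -0.1082]), 1549, np.float64(0.0662), np.float64(0.012))
(array([ 0.6209, -0.0322]), 9190, np.float64(0.1542), np.float64(0.095)) (array([ 0.6212, -0.0326]), 607, np.float64(0.1672), np.float64(0.207))
```

View pics/w7.png

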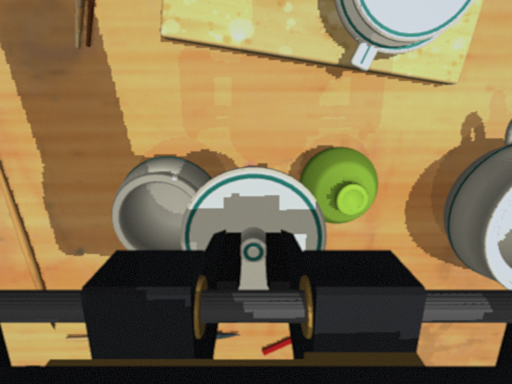

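The wrist view shows the medium jar's mouth at (160,215), partly behind the held lid, whose knob is at (253,252). The green bottle is clear. Moving over the jar.

Emit:
{"fn": "arm_command", "kwargs": {
  "rows": [
    [0,0,0,-1,-3,0,0],
    [0,0,0,-2,-6,0,0],
    [0,0,0,-2.4,-7.9,1,0],
    [0,0,0,-2.4,-7.9,3,0],
    [0,0,0,-2.4,-7.9,3.5,0]
  ]
}}

```text
time_s: 14.6
tcp_pos: [0.6417, -0.1083, 0.0919]
tool_rot: [180.0, -0.2, 179.9]
wrist_force: [-0.5, 0.3, -1.8]
grip_width: 0.139
grip_force: 30.0
```

Emit:
{"fn": "arm_command", "kwargs": {
  "rows": [
    [0,0,0,0,0,0.5,0],
    [0,0,0,0,0,0.5,0]
  ]
}}

```text
time_s: 14.8
tcp_pos: [0.6434, -0.1072, 0.0884]
tool_rot: [180.0, -0.0, -180.0]
wrist_force: [-0.5, 0.6, -1.1]
grip_width: 0.138
grip_force: 30.0
```

Emit:
{"fn": "arm_command", "kwargs": {
  "rows": [
    [0,0,0,-0.05,-0.1,1,0],
    [0,0,0,-0.05,-0.1,2.2,0],
    [0,0,0,-0.05,-0.1,3.2,0],
    [0,0,0,-0.05,-0.1,3.8,0],
    [0,0,0,-0.05,-0.1,3.9,0]
  ]
}}

```text
time_s: 15.3
tcp_pos: [0.6433, -0.1093, 0.0481]
tool_rot: [180.0, -0.1, 180.0]
wrist_force: [0.7, -0.0, -0.7]
grip_width: 0.141
grip_force: 30.0
```

Emit:
{"fn": "arm_command", "kwargs": {
  "rows": [
    [0,0,0,0,0,0.1,0],
    [0,0,0,0,0,0.2,0],
    [0,0,0,0,0,0.3,0],
    [0,0,0,0,0,0.3,0]
  ]
}}

```text
time_s: 15.7
tcp_pos: [0.6445, -0.1096, 0.0478]
tool_rot: [180.0, 0.0, 179.9]
wrist_force: [-3.4, 0.4, 6.9]
grip_width: 0.142
grip_force: 30.0
```

Emit:
{"fn": "arm_command", "kwargs": {
  "rows": [
    [0,0,0,0,0,-0.2,30],
    [0,0,0,0,0,-0.2,30],
    [0,0,0,0,0,-0.2,30],
    [0,0,0,0,0,-2.5,35],
    [0,0,0,0,0,-6,35]
  ]
}}

```text
time_s: 16.2
tcp_pos: [0.6422, -0.109, 0.1049]
tool_rot: [180.0, -0.3, 180.0]
wrist_force: [1.2, -0.6, 0.2]
grip_width: 0.351
grip_force: 0.0
```

Emit:
{"fn": "arm_command", "kwargs": {
  "rows": [
    [0,0,0,3.5,3.6,-4,40],
    [0,0,0,7,7.3,-4,40],
    [0,0,0,10.5,11,-4,40],
    [0,0,0,14,14.7,-4,40],
    [0,0,0,17,17.8,-4,40]
  ]
}}

```text
time_s: 16.7
tcp_pos: [0.4782, 0.0646, 0.1467]
tool_rot: [180.0, 0.1, 180.0]
wrist_force: [0.2, 2.0, 0.4]
grip_width: 0.4
grip_force: 0.0
```

Emit:
{"fn": "arm_command", "kwargs": {
  "rows": [
    [0,0,0,1.1,1.1,2,40],
    [0,0,0,1.1,1.1,3,40],
    [0,0,0,1.1,1.1,3,40]
  ]
}}

```text
time_s: 17.0
tcp_pos: [0.4683, 0.0735, 0.1155]
tool_rot: [-179.9, -0.1, 179.9]
wrist_force: [0.0, 0.2, -0.4]
grip_width: 0.4
grip_force: 0.0
```

```bash
python3 look.py w8 kL dL dJ
python3 - <<'E'
from h import *
for c in('top','side'):
    im,d=capture(c);P=cloud(c,d);c0=(.643,-.1095)
    Q=P.reshape(-1,3);Q=Q[(np.hypot(*(Q[:,:2]-c0).T)<.034)&(abs(Q[:,2]-.072)<.006)]
    A=np.c_[Q[:,:2]-c0,np.ones(len(Q))];print(c,len(Q),ring(P,c0,.072,.007,.039,.004,.05),np.linalg.lstsq(A,Q[:,2],rcond=None)[0])
E
```

```text
17.0 [-24.4  22.   12.1 119.   -7.   39.7  82.2] [0.4683 0.0735 0.1155] [-1.7994e+02 -9.0000e-02  1.7995e+02] [ 0.   0.2 -0.4] 0.4
cam [0.397 0.074 0.293] [ 2.78549781e-01 -3.30049282e-04 -9.60421736e-01]
kL (array([0.4629, 0.0794]), 285, np.float64(0.0747), np.float64(0.004))
dL (array([0.4664, 0.0795]), 10368, np.float64(0.0619), np.float64(29.923))
dJ (array([0.4664, 0.0775]), 1346, np.float64(0.0398), np.float64(6.459))
top 366 (array([ 0.6423, -0.1114]), 455, np.float64(0.0724), np.float64(0.091)) [0.00029789 0.00388079 0.07239754]
side 209 (array([ 0.6422, -0.1074]), 302, np.float64(0.0731), np.float64(0.444)) [ 0.01102867 -0.00107109  0.07321939]
```

The medium lid is level at z 0.0724, fully home. Next is the large lid, knob at (0.463, 0.0795).

Emit:
{"fn": "arm_command", "kwargs": {
  "rows": [
    [0,0,0,0.45,0.6,1,40],
    [0,0,0,0.45,0.6,3,40],
    [0,0,0,0.45,0.6,5,40],
    [0,0,0,0.45,0.6,5,40]
  ]
}}

```text
time_s: 17.55
tcp_pos: [0.4623, 0.0798, 0.0644]
tool_rot: [-179.9, -0.2, 179.9]
wrist_force: [-0.1, 0.0, 0.2]
grip_width: 0.404
grip_force: 0.0
```

Emit:
{"fn": "arm_command", "kwargs": {
  "rows": [
    [0,0,0,-0.05,0,1,40],
    [0,0,0,-0.05,0,2,40],
    [0,0,0,-0.05,0,2.8,40],
    [0,0,0,-0.05,0,2.8,40],
    [0,0,0,-0.05,0,2.8,30]
  ]
}}

```text
time_s: 18.05
tcp_pos: [0.4645, 0.0802, 0.0384]
tool_rot: [-180.0, -0.0, 179.9]
wrist_force: [-0.9, 1.0, -0.7]
grip_width: 0.333
grip_force: 0.0
```

Emit:
{"fn": "arm_command", "kwargs": {
  "rows": [
    [0,0,0,0,0,0,0],
    [0,0,0,0,0,0,0],
    [0,0,0,0,0,0,0],
    [0,0,0,0,0,0,0],
    [0,0,0,0,0,0,0]
  ]
}}

```text
time_s: 18.55
tcp_pos: [0.4649, 0.0803, 0.0387]
tool_rot: [180.0, 0.0, 179.9]
wrist_force: [-0.5, -0.0, 3.4]
grip_width: 0.136
grip_force: 30.0
```

Emit:
{"fn": "arm_command", "kwargs": {
  "rows": [
    [0,0,0,0,0,0,30],
    [0,0,0,0,0,0,30],
    [0,0,0,0,0,0.2,30],
    [0,0,0,0,0,0.4,30],
    [0,0,0,0,0,0.4,30]
  ]
}}

```text
time_s: 19.05
tcp_pos: [0.4642, 0.0802, 0.034]
tool_rot: [-180.0, -0.0, 180.0]
wrist_force: [0.3, 0.7, -0.3]
grip_width: 0.3
grip_force: 0.0
```

Emit:
{"fn": "arm_command", "kwargs": {
  "rows": [
    [0,0,0,0,0,0,0],
    [0,0,0,0,0,0,0],
    [0,0,0,0,0,0,0],
    [0,0,0,0,0,0,0],
    [0,0,0,0,0,0,0]
  ]
}}

```text
time_s: 19.55
tcp_pos: [0.4645, 0.0803, 0.0344]
tool_rot: [-180.0, -0.0, 180.0]
wrist_force: [-1.2, -0.3, -1.0]
grip_width: 0.145
grip_force: 30.0
```

Emit:
{"fn": "arm_command", "kwargs": {
  "rows": [
    [0,0,0,0,0,-0.5,0],
    [0,0,0,0,0,-1.5,0],
    [0,0,0,0,0,-3,0],
    [0,0,0,0,0,-6,0],
    [0,0,0,0,0,-9.5,0]
  ]
}}

```text
time_s: 20.05
tcp_pos: [0.4637, 0.08, 0.1305]
tool_rot: [-180.0, -0.1, 179.9]
wrist_force: [1.3, 0.3, -1.2]
grip_width: 0.143
grip_force: 30.0
```

Emit:
{"fn": "arm_command", "kwargs": {
  "rows": [
    [0,0,0,0.2,2.5,0,0],
    [0,0,0,0.4,6,0,0],
    [0,0,0,0.6,9,0,0],
    [0,0,0,0.7,11,0,0],
    [0,0,0,0.7,11.7,0,0]
  ]
}}

```text
time_s: 20.55
tcp_pos: [0.4574, 0.1998, 0.1302]
tool_rot: [179.9, 0.0, -179.9]
wrist_force: [-0.3, -0.6, -0.6]
grip_width: 0.137
grip_force: 30.0
```

```bash
python3 look.py w9 jl
python3 - <<'E'
from h import *
t=sense()['tcp_pos'];P=np.load('wP.npy')
print(ring(P,t[:2],t[2]+.027,.008,.046,.005,.056),ring(P,t[:2],t[2]+.040,0,.007,.003,.01))
E
```

```text
20.55 [-37.4  22.6  10.6 115.1  -6.   42.8  67. ] [0.4574 0.1998 0.1302] [ 1.7992e+02  4.0000e-02 -1.7986e+02] [-0.3 -0.6 -0.6] 0.137
cam [0.385 0.199 0.307] [ 0.28071249  0.00293446 -0.95978742]
jl (array([0.4327, 0.3078]), 4189, np.float64(0.0764), np.float64(0.011))
(array([0.4567, 0.2   ]), 12727, np.float64(0.1577), np.float64(0.129)) (array([0.4567, 0.2002]), 612, np.float64(0.1706), np.float64(0.056))
```

The large lid sits level in the gripper at z 0.158. The jar mouth fits at (0.4327, 0.3078).

Emit:
{"fn": "arm_command", "kwargs": {
  "rows": [
    [0,0,0,0.8,3.5,0,0],
    [0,0,0,1.6,7.5,0,0],
    [0,0,0,2.4,10.5,0.5,0],
    [0,0,0,2.4,11,2,0],
    [0,0,0,2.4,11,3,0]
  ]
}}

```text
time_s: 21.1
tcp_pos: [0.4337, 0.3066, 0.0986]
tool_rot: [-179.9, -0.0, 180.0]
wrist_force: [0.2, -1.4, -1.2]
grip_width: 0.143
grip_force: 30.0
```

Emit:
{"fn": "arm_command", "kwargs": {
  "rows": [
    [0,0,0,0,0,0.2,0],
    [0,0,0,0,0,0.2,0],
    [0,0,0,0,0,0.2,0]
  ]
}}

```text
time_s: 21.4
tcp_pos: [0.4345, 0.306, 0.0977]
tool_rot: [-180.0, 0.0, 179.8]
wrist_force: [-0.6, -0.3, -0.8]
grip_width: 0.141
grip_force: 30.0
```

Adjusting by −1 mm in x and +1.5 mm in y, then lowering 4.2 cm.

Emit:
{"fn": "arm_command", "kwargs": {
  "rows": [
    [0,0,0,0.1,0.15,0.8,0],
    [0,0,0,0.1,0.15,2,0],
    [0,0,0,0.1,0.15,3.2,0],
    [0,0,0,0.1,0.15,3.9,0],
    [0,0,0,0.1,0.15,4.1,0]
  ]
}}

```text
time_s: 21.9
tcp_pos: [0.4318, 0.3081, 0.0553]
tool_rot: [-179.9, -0.1, 180.0]
wrist_force: [-4.4, -2.2, 12.2]
grip_width: 0.139
grip_force: 30.0
```

Emit:
{"fn": "arm_command", "kwargs": {
  "rows": [
    [0,0,0,0,0,0.1,0],
    [0,0,0,0,0,0.2,0],
    [0,0,0,0,0,0.3,0],
    [0,0,0,0,0,0.3,0]
  ]
}}

```text
time_s: 22.3
tcp_pos: [0.432, 0.3082, 0.0551]
tool_rot: [-180.0, -0.1, 179.9]
wrist_force: [-8.2, -5.3, 23.9]
grip_width: 0.143
grip_force: 30.0
```

Emit:
{"fn": "arm_command", "kwargs": {
  "rows": [
    [0,0,0,0,0,-0.3,0],
    [0,0,0,0,0,-0.3,30],
    [0,0,0,0,0,-0.3,30],
    [0,0,0,0,0,-0.3,30],
    [0,0,0,0,0,-2.5,35]
  ]
}}

```text
time_s: 22.8
tcp_pos: [0.431, 0.3075, 0.0764]
tool_rot: [-179.8, -0.2, 180.0]
wrist_force: [0.3, -0.6, 0.6]
grip_width: 0.351
grip_force: 0.0
```

Emit:
{"fn": "arm_command", "kwargs": {
  "rows": [
    [0,0,0,0,0,-3,40],
    [0,0,0,0,0,-7,40],
    [0,0,0,-0.5,-4,-8,40],
    [0,0,0,-1,-8,-8,40],
    [0,0,0,-1.6,-12,-8,40]
  ]
}}

```text
time_s: 23.3
tcp_pos: [0.4489, 0.1878, 0.1589]
tool_rot: [180.0, 0.1, -180.0]
wrist_force: [0.8, 0.2, -1.0]
grip_width: 0.397
grip_force: 0.0
```

Emit:
{"fn": "arm_command", "kwargs": {
  "rows": [
    [0,0,6,-0.5,-4,0,45],
    [0,0,14,-1,-8,0,45],
    [0,0,22,-1.5,-10.9,0,45],
    [0,0,23.5,-1.5,-10.9,0,45],
    [0,0,23.5,-1.5,-10.9,0,45]
  ]
}}

```text
time_s: 23.8
tcp_pos: [0.4636, 0.0797, 0.1583]
tool_rot: [180.0, -0.0, 156.4]
wrist_force: [-0.1, 0.0, -0.7]
grip_width: 0.452
grip_force: 0.0
```

```bash
python3 look.py w10
python3 - <<'E'
from h import *
P=np.load('wP.npy')
Q=P.reshape(-1,3);c=np.array([.4633,.0795]);r=np.hypot(*(Q[:,:2]-c).T)
D=Q[(r<.08)&(abs(Q[:,2]-.039)<.004)]
print(ring(P,c,.0395,.0,.051,.004,.055))
B=Q[(r<.02)&(Q[:,2]>.048)&(Q[:,2]<.056)];print('bar',len(B),B.mean(0),np.median(B[:,2]))
b=B[:,:2]-B[:,:2].mean(0);print('bar PCA',np.degrees(np.arctan2(*np.linalg.svd(b,full_matrices=False)[2][0][::-1])))
rect=cv2.minAreaRect((B[:,:2]*1000).astype(np.float32));print(rect)
r2=np.hypot(*(D[:,:2]-c).T);T=D[r2>.054];print('tongue',len(T),T.mean(0),np.degrees(np.arctan2(*(T.mean(0)[:2]-c)[::-1])))
for cam in('top','side'):
    im,d=capture(cam);P=cloud(cam,d);c0=(.4325,.3068)
    Q=P.reshape(-1,3);Q2=Q[(np.hypot(*(Q[:,:2]-c0).T)<.04)&(abs(Q[:,2]-.082)<.006)]
    A=np.c_[Q2[:,:2]-c0,np.ones(len(Q2))];print(cam,len(Q2),ring(P,c0,.082,.007,.046,.004,.056),np.linalg.lstsq(A,Q2[:,2],rcond=None)[0])
    if cam=='top':
        # jug: lip & handle
        c1=np.array([.6497,.2115]);r=np.hypot(*(Q[:,:2]-c1).T)
        H=Q[(r>.072)&(r<.1)&(Q[:,2]>.02)];a=np.degrees(np.arctan2(H[:,1]-c1[1],H[:,0]-c1[0]));h=np.histogram(a,np.arange(-180,181,10));print(h[0])
E
```

```text
23.8 [-31.4  17.9  19.3 118.1  -8.2  45.3  59.2] [0.4636 0.0797 0.1583] [180.    -0.   156.42] [-0.1  0.  -0.7] 0.452
cam [0.398 0.108 0.336] [ 0.25662547 -0.11118578 -0.96009431]
(array([0.4645, 0.079 ]), 8151, np.float64(0.0399), np.float64(0.224))
bar 251 [0.46296088 0.07967313 0.05176946] 0.0519510989387497
bar PCA -23.472520985998457
((463.6647033691406, 79.34307098388672), (10.415109634399414, 21.349475860595703), 66.70391845703125)
tongue 174 [0.51821596 0.05500483 0.03961971] -24.039177363651564
top 574 (array([0.4318, 0.3062]), 719, np.float64(0.0823), np.float64(0.134)) [0.00364531 0.00380871 0.08246092]
[ 0 32  0  0  0  0  0  0  0  0  0  0  0  0  0  0  0  0  0  0  0  0  0  0
  0  0  0  0  0  0  0  0  0  0  0  0]
side 824 (array([0.4322, 0.3089]), 1123, np.float64(0.0827), np.float64(0.14)) [0.00083944 0.00063348 0.08272947]
```

View pics/w10.png

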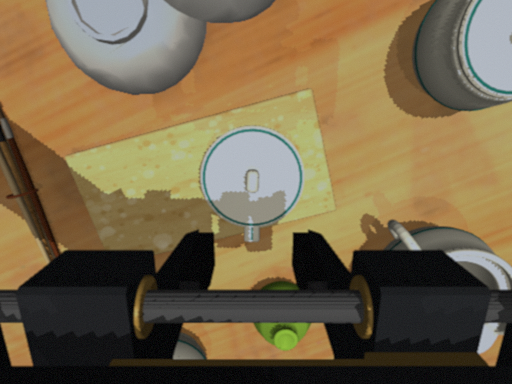

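The large lid is home and level. The wrist view shows the jug lid with its tongue pointing down at (252,232) and the bar at (252,182), aligned with the tool. Its yaw is −23.6° and the tool is at 156.4°. Descending.

Emit:
{"fn": "arm_command", "kwargs": {
  "rows": [
    [0,0,0,0,0,4,45],
    [0,0,0,0,0,8,45],
    [0,0,0,0,0,11,45],
    [0,0,0,0,0,12.5,45],
    [0,0,0,0,0,12.5,45]
  ]
}}

```text
time_s: 24.45
tcp_pos: [0.4617, 0.0806, 0.0315]
tool_rot: [-179.9, -0.2, 156.6]
wrist_force: [-0.1, 0.4, 0.1]
grip_width: 0.454
grip_force: 0.0
```

Emit:
{"fn": "arm_command", "kwargs": {
  "rows": [
    [0,0,0,0,0,0.5,30],
    [0,0,0,0,0,1.0,30],
    [0,0,0,0,0,1.4,30],
    [0,0,0,0,0,1.7,30],
    [0,0,0,0,0,1.7,30]
  ]
}}

```text
time_s: 24.95
tcp_pos: [0.4635, 0.0798, 0.0163]
tool_rot: [180.0, -0.0, 156.5]
wrist_force: [-0.1, 0.0, -0.6]
grip_width: 0.299
grip_force: 0.0
```

Emit:
{"fn": "arm_command", "kwargs": {
  "rows": [
    [0,0,0,0,0,0.35,30],
    [0,0,0,0,0,0.35,0],
    [0,0,0,0,0,0.35,0],
    [0,0,0,0,0,0.35,0],
    [0,0,0,0,0,0.35,0]
  ]
}}

```text
time_s: 25.45
tcp_pos: [0.4635, 0.0797, 0.0129]
tool_rot: [-180.0, -0.0, 156.4]
wrist_force: [-0.2, 0.2, -0.8]
grip_width: 0.135
grip_force: 30.0
```

Emit:
{"fn": "arm_command", "kwargs": {
  "rows": [
    [0,0,0,0,0,0,0],
    [0,0,0,0,0,-0.5,0],
    [0,0,0,0,0,-2,0],
    [0,0,0,0,0,-5,0],
    [0,0,0,0,0,-9,0]
  ]
}}

```text
time_s: 25.95
tcp_pos: [0.4621, 0.0794, 0.1031]
tool_rot: [-179.9, -0.1, 156.4]
wrist_force: [-0.2, 0.7, -0.8]
grip_width: 0.13
grip_force: 30.0
```

Emit:
{"fn": "arm_command", "kwargs": {
  "rows": [
    [0,0,-5,0,0,-3,0],
    [0,0,-11,0,0,-4,0],
    [0,0,-18,0,0,-4,0],
    [0,0,-23.5,0,0,-4,0],
    [0,0,-23.5,0,0,-4,0]
  ]
}}

```text
time_s: 26.45
tcp_pos: [0.4634, 0.0797, 0.1433]
tool_rot: [180.0, 0.0, 180.0]
wrist_force: [-0.6, 0.3, -1.1]
grip_width: 0.133
grip_force: 30.0
```

```bash
python3 look.py w11
python3 - <<'E'
from h import *
P=np.load('wP.npy');t=sense()['tcp_pos'];c=t[:2]
Q=P.reshape(-1,3);r=np.hypot(*(Q[:,:2]-c).T)
print(ring(P,c,t[2]+.026,.008,.051,.004,.055))
B=Q[(r<.014)&(abs(Q[:,2]-t[2]-.039)<.003)];print(len(B),B.mean(0))
im,d=capture('top');P=cloud('top',d);np.save('topP.npy',P);save('top11',im)
a=silhouettes('top','jug')[0];print(a['confidence'],a['xy']);M=a['mask'];Q=P[M]
Q=Q[Q[:,2]>.074];print(len(Q),np.percentile(Q[:,2],[5,50,95]))
c1=np.array([.6497,.2115]);an=np.degrees(np.arctan2(Q[:,1]-c1[1],Q[:,0]-c1[0]));r=np.hypot(*(Q[:,:2]-c1).T)
o=(an+180)//10
for k in range(36):
    if (o==k).any(): print(int(k*10-180),(o==k).sum(),(r[o==k].min()*1e3).round(),(r[o==k].max()*1e3).round(),end='; ')
im=im[130:195,150:225,::-1];cv2.imwrite('pics/j11.png',cv2.resize(im,None,fx=8,fy=8,interpolation=cv2.INTER_CUBIC))
E
```

```text
26.45 [-27.   19.   14.  118.6  -6.6  43.1  81.2] [0.4634 0.0797 0.1433] [1.7998e+02 2.0000e-02 1.7998e+02] [-0.6  0.3 -1.1] 0.133
cam [0.392 0.08  0.321] [ 0.28027533  0.00121581 -0.95991888]
(array([0.4646, 0.08  ]), 15132, np.float64(0.1703), np.float64(0.184))
991 [0.46158371 0.07992144 0.18225061]
0.66 [183.7, 161.6]
311 [0.07431378 0.07934829 0.08505171]
-180 9 57.0 65.0; -170 16 50.0 78.0; -160 12 51.0 66.0; -150 11 53.0 66.0; -140 26 53.0 300.0; -130 9 54.0 66.0; -120 10 54.0 67.0; -110 12 52.0 65.0; -100 11 51.0 65.0; -90 7 57.0 65.0; -80 10 50.0 64.0; -70 9 53.0 63.0; -60 8 53.0 63.0; -50 10 50.0 62.0; -40 8 47.0 61.0; -30 10 47.0 60.0; -20 7 52.0 60.0; 0 1 51.0 51.0; 30 7 49.0 57.0; 40 8 42.0 55.0; 50 7 46.0 56.0; 60 7 49.0 56.0; 70 11 50.0 57.0; 80 5 51.0 57.0; 90 10 42.0 56.0; 100 9 44.0 58.0; 110 9 45.0 58.0; 120 9 49.0 59.0; 130 8 54.0 59.0; 140 8 52.0 60.0; 150 8 52.0 62.0; 160 7 57.0 63.0; 170 12 52.0 64.0;
```

View pics/j11.png

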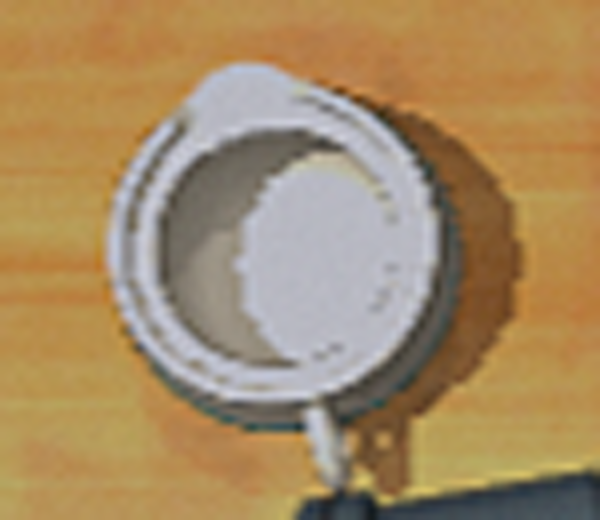

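The crop shows the jug with its lip at (240,95), mouth centred about (270,250), and handle to (335,470). Fitting its rim and yaw from the clouds already taken.

Run:
```python
from h import *
from scipy.optimize import least_squares
def fit(P,off):
    Q=P.reshape(-1,3);c=np.array([.647,.207]);
    for it in range(4):
        r=np.hypot(*(Q[:,:2]-c).T);S=Q[(r>.050)&(r<.069)&(Q[:,2]>.0755)&(Q[:,2]<.085)]
        an=np.degrees(np.arctan2(S[:,1]-c[1],S[:,0]-c[0]));S=S[(abs(an-17)>30)&(abs(an+163)>15)]
        o=least_squares(lambda p:np.hypot(S[:,0]-p[0],S[:,1]-p[1])-p[2],[*c,.059],loss='soft_l1',f_scale=.002).x;c=o[:2]
    D=Q[:,:2]-c;r=np.hypot(*D.T);an=np.degrees(np.arctan2(D[:,1],D[:,0]))
    H=(r>.072)&(r<.1)&(Q[:,2]>.02)&(Q[:,2]<.09)&(np.cos(np.radians(an+163))>.8)
    h=np.arctan2(-D[H,1].mean(),-D[H,0].mean())
    L=(r>.063)&(r<.09)&(Q[:,2]>.06)&(Q[:,2]<.085)&(abs(an-17)<40)
    R=(r>.0575)&(r<.0605)&(abs(Q[:,2]-.08)<.02)&(abs(an-17)<60)
    g=R&(Q[:,2]<.0755);e=an[g]
    print(len(S),(o+[*off,0]).round(4),'handle',np.degrees(h).round(1),H.sum(),'lip',np.degrees(np.arctan2(D[L,1].sum(),D[L,0].sum())).round(1),L.sum(),'gap',e.min() if len(e) else 0,e.max() if len(e) else 0,np.median(e),len(e))
    print(np.c_[an[R],1e3*Q[R,2]].round(0)[np.argsort(an[R])].astype(int).tolist()[:60])
fit(np.load('topP.npy'),(.0003,.0026))
fit(np.load('sideP.npy'),(0,-.0006))
```

```text
194 [0.647  0.2098 0.0583] handle 13.8 32 lip 12.3 36 gap -9.752149759301224 46.94132609079193 14.465325923073332 13
[[-40, 77], [-37, 83], [-33, 77], [-30, 80], [-27, 80], [-26, 81], [-23, 80], [-20, 80], [-17, 83], [-13, 79], [-10, 77], [-10, 72], [-7, 75], [-3, 69], [-1, 73], [9, 70], [11, 72], [14, 70], [17, 69], [21, 72], [24, 70], [30, 73], [33, 72], [37, 77], [39, 80], [43, 80], [45, 81], [47, 74], [51, 81], [55, 77], [62, 82], [66, 80], [69, 82], [71, 78], [75, 77]]
318 [0.6467 0.2106 0.0583] handle 12.5 69 lip 9.2 50 gap -42.70774068361062 74.81597693927075 48.54360966212451 47
[[-43, 72], [-42, 82], [-40, 74], [-38, 78], [-38, 82], [-37, 75], [-36, 82], [-35, 77], [-34, 82], [-29, 81], [-27, 76], [-26, 74], [-24, 82], [-20, 82], [-19, 79], [-18, 71], [-16, 76], [-14, 81], [-14, 71], [-12, 79], [-10, 71], [-9, 76], [-6, 71], [-6, 72], [-6, 75], [-3, 71], [1, 72], [3, 70], [3, 71], [7, 71], [10, 72], [12, 71], [16, 71], [21, 73], [23, 71], [25, 70], [25, 71], [37, 80], [39, 81], [41, 81], [43, 81], [43, 65], [46, 82], [48, 79], [49, 70], [50, 75], [51, 69], [52, 66], [52, 79], [53, 74], [53, 77], [54, 80], [55, 62], [56, 69], [56, 80], [56, 77], [57, 69], [58, 67], [59, 81], [59, 78]]
```

The jug is at (0.6468, 0.2102) with yaw ≈ 13.2°, and handle and lip gap agree. Moving over it with the turn.

Emit:
{"fn": "arm_command", "kwargs": {
  "rows": [
    [0,0,-3,-3,2.1,0,0],
    [0,0,-6,-7,5,0,0],
    [0,0,-9,-11,7.8,0,0],
    [0,0,-12,-14.5,10.3,0,0],
    [0,0,-13.2,-17.3,12.3,0,0]
  ]
}}

```text
time_s: 27.1
tcp_pos: [0.6381, 0.2045, 0.1424]
tool_rot: [180.0, 0.0, -166.8]
wrist_force: [0.0, 0.4, -2.1]
grip_width: 0.131
grip_force: 30.0
```

Run:
```python
from h import *
s=sense();print(s['tcp_pos'],s['tool_rot'])
im,d=capture('wrist');save('w12',im)
```

```text
[0.63812075 0.20452146 0.14244218] [ 1.79989194e+02  7.07219048e-03 -1.66798127e+02]
```

View pics/w12.png

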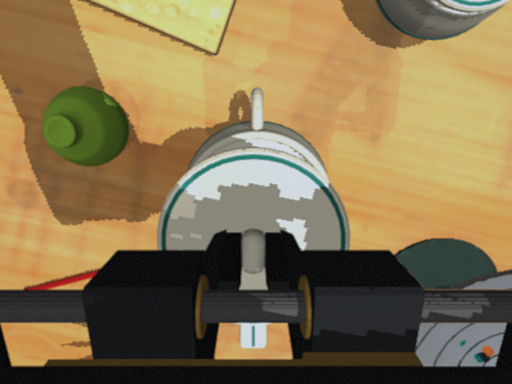

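The wrist view shows the handle straight up at (257,105), in line with the held lid's axis at (254,250) and tongue at (255,335), so the yaw matches. Finishing the approach.

Emit:
{"fn": "arm_command", "kwargs": {
  "rows": [
    [0,0,0,-0.6,0.25,0.5,0],
    [0,0,0,-1.2,0.5,2,0],
    [0,0,0,-1.2,0.5,3.7,0],
    [0,0,0,-1.2,0.5,4,0],
    [0,0,0,-1.2,0.5,4,0]
  ]
}}

```text
time_s: 27.65
tcp_pos: [0.6457, 0.2092, 0.1014]
tool_rot: [-180.0, -0.2, -166.9]
wrist_force: [0.3, -0.9, -1.3]
grip_width: 0.133
grip_force: 30.0
```

Emit:
{"fn": "arm_command", "kwargs": {
  "rows": [
    [0,0,0,0,0,0,0],
    [0,0,0,0,0,0,0]
  ]
}}

```text
time_s: 27.85
tcp_pos: [0.6476, 0.2101, 0.1037]
tool_rot: [180.0, 0.1, -166.9]
wrist_force: [-0.0, -0.4, -0.7]
grip_width: 0.132
grip_force: 30.0
```

Run:
```python
from h import *
s=sense();print(s['tcp_pos'],s['tool_rot'])
im,d=capture('side');P=cloud('side',d);
cv2.imwrite('pics/s13.png',cv2.resize(im[190:290,150:270,::-1],None,fx=5,fy=5,interpolation=cv2.INTER_CUBIC))
print(ring(P,s['tcp_pos'][:2]+[0,.0006],s['tcp_pos'][2]+.0265,.008,.051,.004,.055))
```

```text
[0.6475689  0.21009574 0.10372788] [ 1.79993950e+02  6.82526505e-02 -1.66872165e+02]
(array([0.6485, 0.212 ]), 501, np.float64(0.1303), np.float64(0.256))
```

View pics/s13.png

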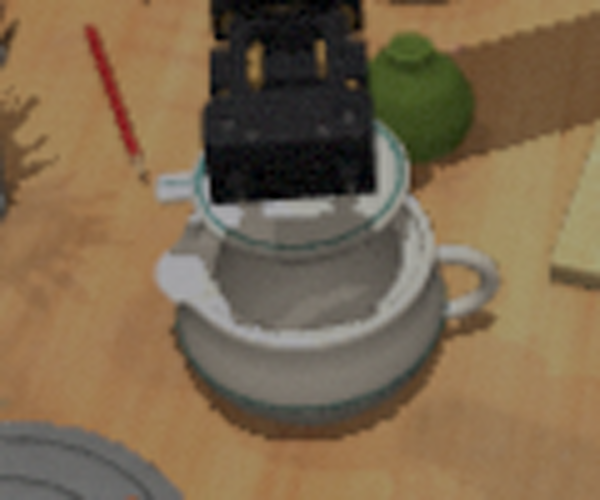

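The side crop shows the lid over the jug's mouth, with its tongue at (175,187) above the pouring lip at (185,275). Lowering.

Emit:
{"fn": "arm_command", "kwargs": {
  "rows": [
    [0,0,0,0.05,0,1,0],
    [0,0,0,0.05,0,2.2,0],
    [0,0,0,0.05,0,3.2,0],
    [0,0,0,0.05,0,4,0],
    [0,0,0,0.05,0,4.4,0]
  ]
}}

```text
time_s: 28.4
tcp_pos: [0.6459, 0.2099, 0.0573]
tool_rot: [-180.0, -0.1, -166.8]
wrist_force: [1.7, -0.7, -0.9]
grip_width: 0.134
grip_force: 30.0
```

Emit:
{"fn": "arm_command", "kwargs": {
  "rows": [
    [0,0,0,0,0,0.3,0],
    [0,0,0,0,0,0.5,0],
    [0,0,0,0,0,0.7,0],
    [0,0,0,0,0,0.7,0]
  ]
}}

```text
time_s: 28.8
tcp_pos: [0.647, 0.2102, 0.0521]
tool_rot: [180.0, 0.0, -166.9]
wrist_force: [0.2, 0.7, -2.1]
grip_width: 0.128
grip_force: 30.0
```

Emit:
{"fn": "arm_command", "kwargs": {
  "rows": [
    [0,0,0,0,0,0.1,0],
    [0,0,0,0,0,0.15,0],
    [0,0,0,0,0,0.2,0],
    [0,0,0,0,0,0.2,0]
  ]
}}

```text
time_s: 29.2
tcp_pos: [0.647, 0.2102, 0.0519]
tool_rot: [180.0, 0.0, -166.9]
wrist_force: [-4.8, -2.0, 10.6]
grip_width: 0.131
grip_force: 30.0
```

Emit:
{"fn": "arm_command", "kwargs": {
  "rows": [
    [0,0,0,0,0,-0.2,0],
    [0,0,0,0,0,-0.2,30],
    [0,0,0,0,0,-0.2,30],
    [0,0,0,0,0,-0.2,30],
    [0,0,0,0,0,-2,30]
  ]
}}

```text
time_s: 29.7
tcp_pos: [0.6446, 0.2095, 0.068]
tool_rot: [-180.0, -0.3, -166.8]
wrist_force: [0.6, 0.1, -0.5]
grip_width: 0.3
grip_force: 0.0
```

Emit:
{"fn": "arm_command", "kwargs": {
  "rows": [
    [0,0,0,0,0,-4,30],
    [0,0,0,0,0,-8,30],
    [0,0,0,3,0,-10,30],
    [0,0,0,7,0,-10,30],
    [0,0,0,11,0,-10,30]
  ]
}}

```text
time_s: 30.2
tcp_pos: [0.5394, 0.185, 0.172]
tool_rot: [180.0, 0.2, -166.9]
wrist_force: [1.1, 0.3, 0.3]
grip_width: 0.299
grip_force: 0.0
```

Emit:
{"fn": "arm_command", "kwargs": {
  "rows": [
    [0,0,0,4,-3,0,30],
    [0,0,0,8,-6,0,30],
    [0,0,0,8,-6,0,30],
    [0,0,0,8,-6,0,30]
  ]
}}

```text
time_s: 30.6
tcp_pos: [0.4756, 0.108, 0.1713]
tool_rot: [180.0, 0.1, -167.0]
wrist_force: [0.6, 1.0, -0.9]
grip_width: 0.3
grip_force: 0.0
```

Run:
```python
from h import *
L=dict(small=(.4534,-.3234,.062,.028),medium=(.643,-.1094,.072,.035),large=(.4325,.3075,.082,.042),jug=(.647,.2095,.078,.047))
out=[]
for c in('top','side'):
    im,d=capture(c);P=cloud(c,d);Q=P.reshape(-1,3)
    for n,(x,y,z,r) in L.items():
        S=Q[(np.hypot(Q[:,0]-x,Q[:,1]-y)<r)&(abs(Q[:,2]-z)<.008)&(np.hypot(Q[:,0]-x,Q[:,1]-y)>.012)]
        A=np.c_[S[:,:2]-(x,y),np.ones(len(S))];k=np.linalg.lstsq(A,S[:,2],rcond=None)[0] if len(S)>9 else 0
        print(c,n,len(S),np.round(k,4),'want',z)
    out.append(im)
a=np.hstack([out[0][100:270,100:400],out[1][120:330,180:340][:170]])
b=np.vstack([cv2.resize(out[0][120:260,120:390],(800,415)),]);save('f_top',b)
save('f_side',cv2.resize(out[1][120:330,170:370],(570,600),interpolation=cv2.INTER_CUBIC))
```

```text
top small 217 [ 0.004  -0.0039  0.0628] want 0.062
top medium 360 [-0.0019 -0.0006  0.0728] want 0.072
top large 603 [-0.0002  0.001   0.0824] want 0.082
top jug 712 [-0.002   0.0019  0.0783] want 0.078
side small 13 [0.0531 0.0374 0.0643] want 0.062
side medium 202 [ 0.0024 -0.0094  0.0731] want 0.072
side large 861 [-0.0004  0.0021  0.0827] want 0.082
side jug 796 [-0.0008  0.0032  0.0789] want 0.078
```

View pics/f_side.png

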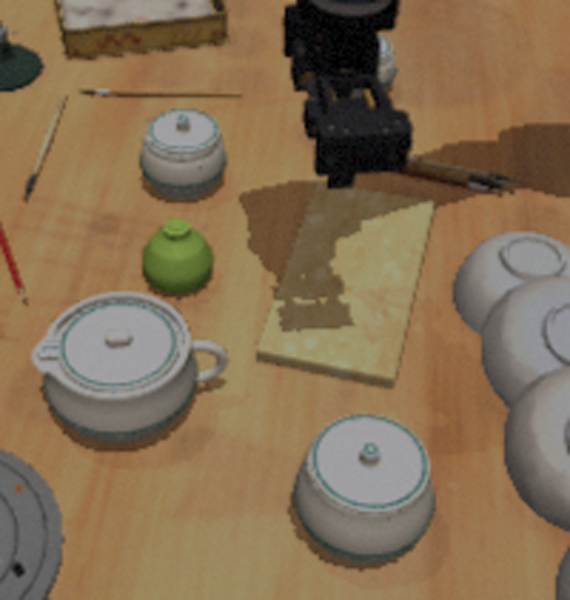

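The picture shows the jug lid seated at (118,345) with its tongue in the lip. The large lid at (370,465) and the medium lid at (183,135) are home. By the top camera, all four lids are level and at their seat heights. Handing in.

```bash
python3 -c "
from bench import *
print(finish_job())"
```

```text
the job is handed in; nothing more can be done
None
```

All four lids are on their own pots, fully home and level within the cameras' accuracy, with the jug lid's tongue in the pouring lip; I handed the job in after about 31 s of robot time.

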